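# Load a sealant barrel into the bench gun

### The job

Load the full sealant barrel (dark grey fill, orange nozzle cap) from the rack into the red bench gun: slide it down through the slotted front plate of the yoke, nozzle forward, so that its flange sits in the pocket behind that plate and the barrel is fully home. Then push the plunger in by its thumb pad until it bears snugly on the barrel's piston, and leave it there; never force the barrel or the plunger, because a jammed flange cracks and a hard push squirts sealant. Leave the spent barrel and everything else on the bench where they are.

Things in the scene. Friction and masses are not known exactly. Their poses are not given: they have to be found in the camera images.
- barrel: full sealant barrel, about 110 g, lying level: clear tube 32 mm outside diameter, dark grey fill, orange cap at the nozzle, round flange 50 mm diameter and 4 mm thick at the rear. Origin on the axis in the flange's middle plane, +x along the axis to the nozzle. Straight tube from 2 to 104 mm ahead of the origin, cap ends at 130 mm. Lies in one bay of the black rack.
- grip (a point): point on the full barrel's axis 50 mm ahead of its origin, midway between the two V rests of the rack: a good place to grip the tube from above, also free when the barrel is home in the gun.
- bore (a point): centre of the full barrel's open rear end, 2 mm behind its origin. In the bore (28 mm diameter) a white piston stands 15 to 27 mm ahead of the barrel's origin, different each time and not measured; it gives like a spring, 1.2 N per mm.
- gun: red bench gun on a fixed stand. Origin on the bench below the yoke; +x is the way the nozzle must point, z up. Stand plate x -200 to 120 mm, 100 mm wide. Gun body x -105 to -50 mm, top z 158 mm; brake tab behind it, to x -118 mm, z 170 mm. Frame channel under the barrel 26 mm wide, top z 92 mm. Front rest x 91 to 101 mm: floor z 114 mm, ears 38 mm apart, to z 126 mm.
- home (a point): on the gun's axis, 130 mm above the gun's origin: where the barrel's origin belongs when home, with the barrel's axis level along the gun's x. But the aluminium yoke is clamped with the middle of its pocket up to 8 mm ahead of or behind this point along x, which is not measured and must be felt or seen. Sideways and in height the point is true.
- yoke_top (a point): at the nominal pocket, level with the top of the front slotted plate (12 mm above home). Pocket 6 mm wide for the 4 mm flange, between an 8 mm front and a 5 mm back plate. Front plate: slot 34 mm, open upwards, bottom 16 mm below home; only behind it is there room for the flange to go down. Back plate: 22 mm taller, slot 32 mm: the flange can be leaned on it from in front and slid down.
- plunger: the gun's push rod, sliding along the gun's x; origin in the centre of the rear face of its black thumb pad (disc 36 mm diameter, 10 mm thick), at axis height 130 mm; x as the gun's. Starts drawn back. Friction about 6 N; it stays where it is left. It meets the piston after 25 to 60 mm of travel and can then go on by 10 mm against the piston's spring.
- pusher (a point): centre of the front face of the plunger's white pusher (22 mm diameter), 179 mm ahead of the plunger's origin; at the start behind the pocket. Over 8 N of it on the piston (about 14 N at the pad) squirts sealant; 1 to 5 N is snug, and about that remains when the pad is let go.
- spent: spent barrel of the same size, clear and empty, white piston at the front, no cap; lies in the other V rest of the rack, 100 mm to the side. Leave it alone. Origin and axes as the full barrel's.
- rack: black rack, base 150 x 210 x 8 mm, fixed; origin under its centre, +x along the barrels towards their nozzles. Two bays at y = -50 and +50 mm; a barrel's flange lies at x = -50 mm, its axis 44 mm above the bench. Which bay holds the full barrel varies.
- pump_cover: bystander: aluminium pump cover, about 116 mm across, 36 mm high; origin under its centre
- scraper: bystander: gasket scraper, 190 mm long, flat on the bench; origin under its middle
- bush_tray: bystander: blue plastic tray 100 x 160 x 35 mm with six brass flanged bushes; origin under its centre
- tape_roll: bystander: roll of brown tape lying flat, 104 mm diameter, 48 mm high; origin under its centre
- spray_can: bystander: yellow spray can with red cap, 54 mm diameter, 150 mm high; origin under its centre
Things that resemble listed ones, but are neither listed nor needed, are in the scene too. Leave any pink look-alike of the barrel alone.

How it is judged:
On the way:
1. the barrel is fully home in the gun, flange behind the front plate (z of barrel in the frame of gun between 0.1275 and 0.1325 m and y of barrel in the frame of gun between -0.0025 and 0.0025 m and x of barrel in the frame of gun between -0.0095 and 0.0095 m and angle between the x axis of barrel and the x axis of gun, either way round below 0.07 rad), for 0.3 s.
At the end, for the whole second after the job is handed in: full barrel home in the gun: flange in the pocket behind the front plate (x within 9.5 mm of the gun's origin), axis within 2.5 mm of the home line sideways and in height, within 4 degrees of the gun's x; at rest; plunger bearing on its piston with over 0.5 N (all of step 1 and contact force between plunger and barrel above 0.5 N and linear speed of barrel below 0.01 m/s); the robot touches nothing.
It fails at once if the barrel is forced against the gun or yoke (more than 25 N) (contact force between barrel and gun above 25 N).
It fails at once if the plunger presses on the barrel with more than 8 N and squirts sealant (contact force between plunger and barrel above 8 N).
It fails at once if the spent barrel is moved by more than 10 mm (distance of spent from where it was at the start of the episode above 0.01 m).
It fails at once if a bystander is moved by more than 15 mm (distance of any of pump_cover, scraper, bush_tray, tape_roll, spray_can from where it was at the start of the episode above 0.015 m).
It also fails if it takes over 67 s, if anything falls off the work surface, if the arm or the gripper's body presses on something with over 40 N, if the wrist force passes 120 N, or if a joint passes its speed limit or range.

### The arm

A 7-joint arm with a two-finger parallel gripper is mounted at the origin on the work surface. World frame = base frame: x ahead of the robot, y to its left, z up, the work surface at z = 0. Lengths are in m, angles in rad, forces in N, time in s.
With the tool pointing down it reaches from about 0.4 to 0.85 m from the base axis. Payload 10.4 kg.
Tool frame: the origin (TCP) lies midway between the tips of the shut fingers; the grasp point (between the pads) lies 19 mm behind it; z points along the fingers, y is the line along which they close (so a half turn about z gives the same grasp; the last joint's range is limited). The gripper opens to 85 mm and grips with 20 to 120 N. Pads are 22 mm wide; open, the fingers measure 114 mm over their backs; the gripper's body (76 mm by 85 mm) begins 54 mm behind the grasp point. The pads swing forward as they close: fully open they stand 13 mm farther back than shut.
Start: joints at [1.277, 0.332, -0.065, 1.46, 0.022, 1.35, -0.088], TCP at [0.167, -0.602, 0.231] pointing down, gripper open.
Joint ranges: [-2.6, 2.6], [-0.5, 2.12], [-1.47, 1.34], [0.16, 2.42], [-1.27, 4.41], [0.06, 2.06], [-2.6, 2.6]. Speed limits (rad/s): [2.22, 2.22, 2.79, 2.79, 3.14, 3.14, 3.14].

### API

Orientations are given as a unit quaternion [x, y, z, w].
In Python, from workcell import monitor, eyes, manip gives the robot as it stands.
- The arm moves only by the tool send_rows, never from a script. Its arguments are lists of equal length, an entry for each row: "offset": the shift along the tool's x, y, z in mm, a list of three; "roll": the turn about the tool's z in rad. In form: {"offset": [[tx, ty, tz], ...], "roll": [roll, ...]}. A call has exactly 5 rows; each row is the pose to reach, as a shift and turn from the pose commanded when the call began, along the tool's axes at that moment; what a row does not reach only later rows make up. A row lasts 1/12 s, in which the tool goes at most 41.7 mm and 7.16 degrees, less where a joint would pass 70% of its speed; a pose out of reach is approached as far as the arm can. A call with a gripper value outside its range is refused whole. "jaw" is the opening, from 0 (shut) to 1 (fully open), set as the call begins (left out, the last holds). The fingers move at their own pace and stop on an object; "newtons" is the grip in N (left out, the last holds). Time passes only in rows, so rows that repeat a pose let the fingers close, or fill a call up. It gives the time, the measured TCP pose, the force and the opening at its end, in the units of the state.
- monitor.get_obs(): the state, without advancing time (a new reading comes with each control period).
- eyes.camera(name): name is "scene" or "top"; returns (picture, depth): 420x560x3 uint8, blue, green, red; 420x560 float32, m along the optical axis (not along the pixel's ray), 0 where there is no reading.
- eyes.camera_params(name): a dict with "fovy" (degrees; the focal length in pixels is half the picture's height over the tangent of half this angle, whatever the lens; pixels are square), "cx", "cy" (the principal point, pixels), "R" (3x3) and "t" (3): a world point X has camera coordinates R X + t. Camera axes: x right, y down, z forward; pixel columns grow to the right and rows downward; lengths in m; the calibration is good to about 2 mm. A picture is of the moment at which its call begins. camera_params takes no time and is no camera call.
- manip.hand_in(): hands the job in, once; it reports no verdict.
The state is a dict: "clock": time; "joint_pos": joint angles; "joint_velocities": joint speeds; "tau": joint torques, N m; "position": TCP position; "ee_rot": TCP orientation; "ft_force": force on the tool from outside, world axes, zero at the start; "torque": the same for the moment, N m; "grip_width": opening from 0.0 (shut) to 1.0 (fully open).
Only numpy, scipy, OpenCV 4.12 (cv2) and the standard library are available. Lean on these libraries where they do the work, as an engineer would, in place of code of your own. Each camera call takes 0.05 s, during which the arm holds its last target. There are 200 camera calls.

## Working session

There is one attempt and no reset: what is moved stays moved. The work goes in short steps, Python scripts to look and compute and a tool call to move; the robot and the scene stay as the last step left them, time stands still between calls to the robot, and variables do not carry over. Pictures are saved under pics/ and viewed, on a budget of 10 in all, crops included, one or two more only if the job needs it, and the job is handed in when it is done.

Besides the shell and the picture viewer there is one more tool, called after ">>>" as name(argument=value, ...) on one line, values as JSON. send_rows: Moves the arm, as the interface text tells. Its arguments: {"type":"object","properties":{"offset":{"type":"array"},"roll":{"type":"array"},"jaw":{"type":"number"},"newtons":{"type":"number"}},"required":["offset","roll"]}

```bash
mkdir -p pics; ls; python3 - <<'E'
from workcell import monitor, eyes
import cv2,numpy as np
o=monitor.get_obs(); print(o)
for n in("scene","top"):
    p,d=eyes.camera(n); np.savez(f"{n}0.npz",p=p,d=d); cv2.imwrite(f"pics/{n}0.png",p); print(n,eyes.camera_params(n))
E
```

```text
pics
{'clock': 0.0, 'joint_pos': array([ 1.27738784,  0.33286227, -0.06471213,  1.46096229,  0.02160367,
        1.34988661, -0.0885301 ]), 'joint_velocities': array([-4.60834959e-04,  1.05962826e-03, -7.13530880e-04,  5.78218195e-04,
       -9.64784758e-04, -1.00735240e-03,  9.28026282e-05]), 'tau': array([ 6.71118578e-04, -6.25435567e+01,  4.91931033e-02, -3.91592181e+01,
        1.60613086e-02,  1.02312016e-02,  1.40531904e-05]), 'position': array([ 0.16709261, -0.60185488,  0.23051194]), 'ee_rot': array([ 9.90846349e-01,  1.34992616e-01, -1.28760880e-04, -6.99628437e-04]), 'ft_force': array([ 0.22000444, -0.58030262,  0.52043459]), 'torque': array([-0.000565  , -0.00534376, -0.03131258]), 'grip_width': 0.9969907532274876}
scene {'fovy': 42.7969844728784, 'cx': 274.80089659641186, 'cy': 208.87264841201832, 'R': array([[ 0.09346195,  0.99554861,  0.01215876],
       [ 0.53876353, -0.04030178, -0.8414925 ],
       [-0.83725667,  0.08519822, -0.54013196]]), 't': array([-0.05889695, -0.17869456,  1.70500038])}
top {'fovy': 44.87413574239879, 'cx': 275.20623512867155, 'cy': 209.50072376810434, 'R': array([[-0.02300818, -0.9997095 ,  0.00717972],
       [-0.99535757,  0.0222355 , -0.09364239],
       [ 0.09345554, -0.00930093, -0.99558001]]), 't': array([0.02009512, 0.50642008, 1.52788222])}
```

View pics/top0.png

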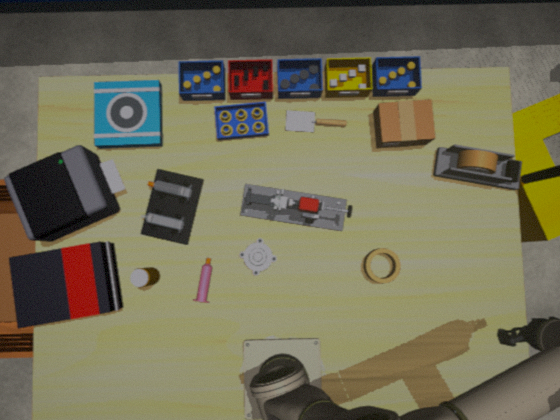

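View pics/scene0.png

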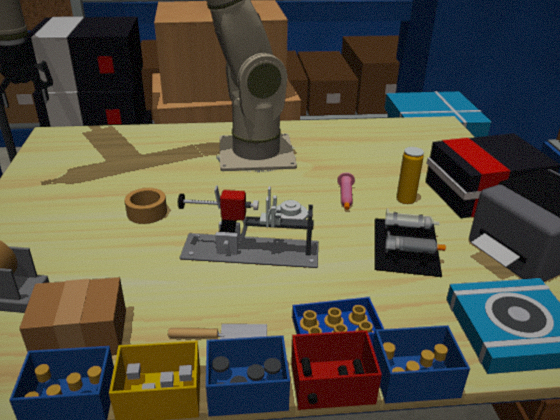

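The top view shows the rack at about (172,206). The full barrel is in its upper bay, with the cap at (152,184) and the flange at (192,190). The gun is at (295,207) with its nozzle side to the left (+y) and the thumb pad at (349,211). The pink look-alike is at (204,282). The scene view agrees with this. Next I'll build point clouds and zoom in.

```bash
cat > h.py <<'E'
import numpy as np,cv2
from workcell import monitor,eyes
from scipy.spatial.transform import Rotation as Rot
def load(n,f): z=np.load(f); return z['p'],z['d']
def cloud(n,d):
    c=eyes.camera_params(n); f=210/np.tan(np.radians(c['fovy']/2))
    v,u=np.mgrid[:420,:560]
    X=np.stack([(u-c['cx'])/f*d,(v-c['cy'])/f*d,d],-1)
    W=(X-c['t'])@c['R']; W[d==0]=np.nan; return W
def ray(n,u,v,z):
    c=eyes.camera_params(n); f=210/np.tan(np.radians(c['fovy']/2))
    R=np.array(c['R']);o=-R.T@c['t']; r=R.T@[(u-c['cx'])/f,(v-c['cy'])/f,1]
    return o+r*(z-o[2])/r[2]
def proj(n,X):
    c=eyes.camera_params(n); f=210/np.tan(np.radians(c['fovy']/2))
    x=np.array(c['R'])@X+c['t']; return f*x[:2]/x[2]+[c['cx'],c['cy']]
E
python3 - <<'E'
from h import *
for n in("top","scene"):
    p,d=load(n,f"{n}0.npz"); W=cloud(n,d); hsv=cv2.cvtColor(p,cv2.COLOR_BGR2HSV)
    H,S,V=hsv[...,0].astype(int),hsv[...,1],hsv[...,2]
    x,y,z=W[...,0],W[...,1],W[...,2]
    print(n,'bench z',np.nanmedian(z[300:330,120:190] if n=='top' else z[280:300,150:180]))
    reg=lambda a,b,c,e:(x>a)&(x<b)&(y>c)&(y<e)
    def show(name,m):
        q=W[m]; v,u=np.nonzero(m)
        if len(q): print(name,len(q),'px',u.mean().round(1),v.mean().round(1),'med',np.nanmedian(q,0).round(4),'min',np.nanmin(q,0).round(3),'max',np.nanmax(q,0).round(3))
    if n=='top':
        box=np.zeros_like(H,bool); box[165:250,135:215]=1; gb=np.zeros_like(box); gb[175:240,235:360]=1
    else:
        box=np.zeros_like(H,bool); box[200:280,370:450]=1; gb=np.zeros_like(box); gb[180:270,170:325]=1
    show('orange',box&(H>4)&(H<18)&(S>150)&(V>90))
    show('rackdark',box&(V<50))
    show('tubes',box&(z>.03)&(z<.1))
    show('red',gb&((H<6)|(H>174))&(S>130))
    show('pad',gb&(V<60)&(z>.1)&(y<-.13))
    for lo,hi in((.005,.04),(.1,.125),(.125,.14),(.14,.152),(.152,.175),(.175,.2)): show(f'gun{lo}-{hi}',gb&(z>lo)&(z<hi))
p1=cv2.resize(load('top','top0.npz')[0][165:250,135:365],None,fx=3.45,fy=3.45,interpolation=2)
p2=cv2.resize(load('scene','scene0.npz')[0][175:275,170:330],None,fx=3,fy=3,interpolation=2)
p2=cv2.copyMakeBorder(p2,0,0,0,p1.shape[1]-p2.shape[1],0)
cv2.imwrite('pics/z1.png',np.clip(1.6*np.vstack([p1,p2]),0,255).astype(np.uint8)); print(p1.shape,p2.shape)
E
```

```text
top bench z -0.0009046440565324777
orange 15 px 150.6 183.9 med [0.5906 0.3815 0.0496] min [0.584 0.375 0.039] max [0.596 0.391 0.055]
rackdark 2064 px 172.2 207.4 med [0.5242 0.3254 0.0079] min [ 0.411  0.236 -0.004] max [0.64  0.42  0.055]
tubes 1016 px 168.1 204.4 med [0.54   0.3285 0.0544] min [0.441 0.257 0.031] max [0.611 0.411 0.071]
red 243 px 308.5 204.0 med [ 0.5076 -0.0827  0.1563] min [ 0.488 -0.11   0.136] max [ 0.529 -0.057  0.165]
pad 25 px 349.1 211.0 med [ 0.486  -0.198   0.1441] min [ 0.473 -0.202  0.129] max [ 0.501 -0.194  0.152]
gun0.005-0.04 1793 px 294.8 208.2 med [ 0.5039 -0.046   0.008 ] min [ 0.412 -0.254  0.005] max [0.615 0.133 0.037]
gun0.1-0.125 216 px 272.0 200.4 med [0.5263 0.0095 0.1107] min [ 0.486 -0.158  0.1  ] max [0.561 0.093 0.125]
gun0.125-0.14 159 px 317.7 206.4 med [ 0.4979 -0.1325  0.1334] min [ 0.47  -0.209  0.125] max [0.561 0.092 0.14 ]
gun0.14-0.152 102 px 318.0 206.3 med [ 0.4981 -0.1009  0.1453] min [ 0.473 -0.207  0.14 ] max [0.551 0.013 0.152]
gun0.152-0.175 274 px 308.0 203.7 med [ 0.5074 -0.0846  0.1571] min [ 0.488 -0.202  0.152] 
[... 482 characters left out ...]
80 px 181.0 201.0 med [ 0.497  -0.1996  0.1361] min [ 0.475 -0.206  0.116] max [ 0.506 -0.194  0.15 ]
gun0.005-0.04 3841 px 256.0 244.2 med [ 0.5192 -0.0202  0.0092] min [ 0.178 -0.258  0.005] max [0.592 0.165 0.04 ]
gun0.1-0.125 530 px 257.3 214.7 med [ 0.5258 -0.0189  0.1122] min [ 0.478 -0.207  0.1  ] max [0.564 0.094 0.125]
gun0.125-0.14 487 px 229.5 204.7 med [ 0.5178 -0.0912  0.1328] min [ 0.471 -0.209  0.125] max [0.566 0.094 0.14 ]
gun0.14-0.152 246 px 230.9 200.5 med [ 0.5221 -0.0865  0.1449] min [ 0.479 -0.208  0.14 ] max [0.554 0.013 0.152]
gun0.152-0.175 338 px 234.5 194.0 med [ 0.5113 -0.0856  0.1583] min [ 0.483 -0.125  0.152] max [0.551 0.    0.172]
(293, 794, 3) (300, 794, 3)
```

View pics/z1.png

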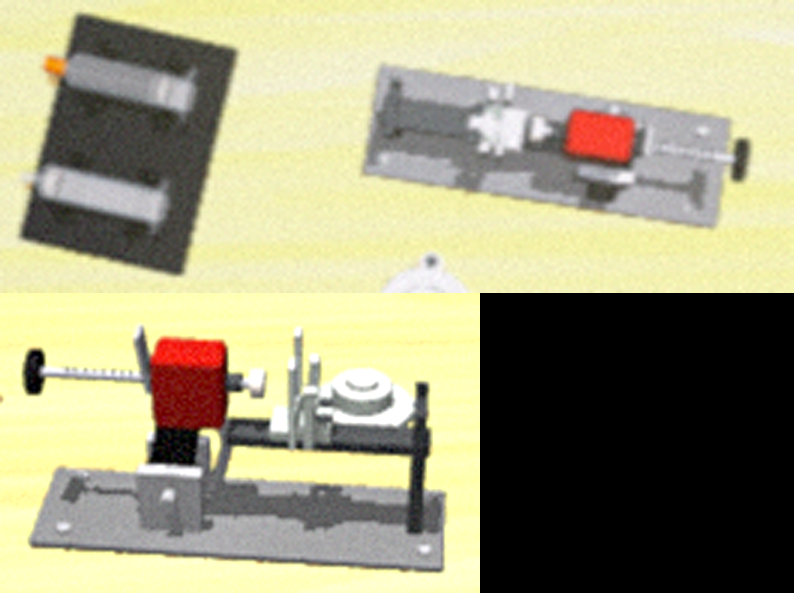

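The zoom shows the rack and gun clearly. The yoke plates are edge-on in the scene view: back (tall) plate at crop (296,330), front plate at (314,355). Next, rectangles for the poses and yoke points for the pocket.

```bash
python3 - <<'E'
from h import *
def rect(n,mask,z):
    k,l,s,c=cv2.connectedComponentsWithStats(mask.astype(np.uint8)); i=1+np.argmax(s[1:,4])
    v,u=np.nonzero(l==i); P=np.array([ray(n,a,b,z)[:2] for a,b in zip(u,v)])
    (cx,cy),(w,h),a=cv2.minAreaRect((P*1000).astype(np.float32))
    pts=cv2.boxPoints(((cx,cy),(w,h),a)); e=max((pts[1]-pts[0],pts[2]-pts[1]),key=np.linalg.norm)
    return np.round([cx,cy,w,h],1),np.degrees(np.arctan2(e[1],e[0]))%180
p,d=load('top','top0.npz');W=cloud('top',d)
hsv=cv2.cvtColor(p,cv2.COLOR_BGR2HSV); S,V=hsv[...,1].astype(int),hsv[...,2]
m=np.zeros(S.shape,bool); m[165:250,135:215]=1
rk=rect('top',m&(V<75)&(W[...,2]<.03),.008); print('rack',rk)
m=np.zeros(S.shape,bool); m[175:240,235:360]=1
W2=cloud('top',d)
gp=rect('top',m&(S<45)&(W2[...,2]<.03),.008); print('plate',gp)
for n in('top','scene'):
    p,d=load(n,f'{n}0.npz');W=cloud(n,d).reshape(-1,3)
    # gun frame estimate
    a=np.radians(gp[1]); a=a if np.sin(a)>0 else a+np.pi
    ex=np.array([np.cos(a),np.sin(a)]); ey=np.array([-ex[1],ex[0]])
    c=gp[0][:2]/1000+.04*ex; print('gun origin',c,'yaw',a)
    L=np.c_[(W[:,:2]-c)@ex,(W[:,:2]-c)@ey,W[:,2]]
    def s(nm,b):
        q=L[(L[:,0]>b[0])&(L[:,0]<b[1])&(L[:,1]>b[2])&(L[:,1]<b[3])&(L[:,2]>b[4])&(L[:,2]<b[5])]
        if len(q):print(n,nm,len(q),'med',np.median(q,0).round(4),'p5',np.percentile(q,5,0).round(4),'p95',np.percentile(q,95,0).round(4))
    s('rod',(-.18,-.125,-.03,.03,.12,.15)); s('pad',(-.215,-.18,-.04,.04,.1,.16)); s('redtop',(-.105,-.05,-.04,.04,.15,.168))
    s('backpl',(-.03,.02,-.05,.05,.146,.17)); s('front',(-.03,.035,-.05,.05,.13,.144)); s('yoke',(-.03,.035,-.05,.05,.1,.17)); s('pusher',(-.05,-.015,-.02,.02,.12,.145)); s('frest',(.08,.11,-.04,.04,.11,.13))
    q=L[(L[:,0]>-.03)&(L[:,0]<.035)&(abs(L[:,1])<.05)&(L[:,2]>.13)]; print(np.histogram(q[:,0],np.arange(-.03,.036,.003)))
    # barrels in rack frame
    b=np.radians(rk[1]); 
    q=W[(W[:,2]>.035)&(W[:,2]<.075)&(W[:,0]>.42)&(W[:,0]<.63)&(W[:,1]>.24)&(W[:,1]<.41)]
    ry=np.array([np.cos(b),np.sin(b)]); ry=ry*np.sign(ry[0]); rx=np.array([-ry[1],ry[0]]); rc=rk[0][:2]/1000
    M=np.c_[(q[:,:2]-rc)@rx,(q[:,:2]-rc)@ry,q[:,2]]
    for lo,hi in((.02,.1),(-.1,-.02)):
        t=M[(M[:,1]>lo)&(M[:,1]<hi)]
        print('barrel bay',lo,'x',np.percentile(t[:,0],[1,5,95,99]).round(4))
        for x0 in(-.052,-.03,-.01,.01,.03): 
            u=t[(abs(t[:,0]-x0)<.008)]; print(x0,len(u),np.percentile(u[:,1],[3,50,97]).round(4),'z',np.percentile(u[:,2],[95]).round(4))
E
```

```text
rack (array([525.8, 326.5, 146.9, 206.1]), np.float32(165.75237))Traceback (most recent call last):
  File "<stdin>", line 14, in <module>
  File "<stdin>", line 4, in rect
  File "h.py", line 11, in ray
    c=eyes.camera_params(n); f=210/np.tan(np.radians(c['fovy']/2))
ValueError: time passes only in moves, steps and waits
```

```bash
python3 - <<'E'
from workcell import eyes
import pickle
pickle.dump({n:eyes.camera_params(n) for n in('top','scene')},open('cp.pkl','wb'))
E
sed -i 's/eyes.camera_params(n)/CP[n]/' h.py; sed -i '3a import pickle; CP=pickle.load(open("cp.pkl","rb"))' h.py
cat > m.py <<'E'
from h import *
def rect(n,mask,z):
    k,l,s,c=cv2.connectedComponentsWithStats(mask.astype(np.uint8)); i=1+np.argmax(s[1:,4])
    v,u=np.nonzero(l==i); P=np.array([ray(n,a,b,z)[:2] for a,b in zip(u,v)])
    (cx,cy),(w,h),a=cv2.minAreaRect((P*1000).astype(np.float32))
    pts=cv2.boxPoints(((cx,cy),(w,h),a)); e=max((pts[1]-pts[0],pts[2]-pts[1]),key=np.linalg.norm)
    return np.round([cx,cy,w,h],1),np.degrees(np.arctan2(e[1],e[0]))%180
p,d=load('top','top0.npz');W=cloud('top',d)
hsv=cv2.cvtColor(p,cv2.COLOR_BGR2HSV); S,V=hsv[...,1].astype(int),hsv[...,2]
m=np.zeros(S.shape,bool); m[165:250,135:215]=1
rk=rect('top',m&(V<75)&(W[...,2]<.03),.008); print('rack',rk)
m=np.zeros(S.shape,bool); m[175:240,235:348]=1
gp=rect('top',m&(S<60),.008); print('plate',gp)
a=np.radians(gp[1]); a=a if np.sin(a)>0 else a+np.pi
ex=np.array([np.cos(a),np.sin(a)]); ey=np.array([-ex[1],ex[0]])
c=gp[0][:2]/1000+.04*ex; print('gun origin',c,'yaw',a)
for n in('top','scene'):
    p,d=load(n,f'{n}0.npz');W=cloud(n,d).reshape(-1,3)
    L=np.c_[(W[:,:2]-c)@ex,(W[:,:2]-c)@ey,W[:,2]]
    def s(nm,b):
        q=L[(L[:,0]>b[0])&(L[:,0]<b[1])&(L[:,1]>b[2])&(L[:,1]<b[3])&(L[:,2]>b[4])&(L[:,2]<b[5])]
        if len(q):print(n,nm,len(q),'med',np.median(q,0).round(4),'p5',np.percentile(q,5,0).round(4),'p95',np.percentile(q,95,0).round(4))
    s('rod',(-.18,-.125,-.03,.03,.12,.15)); s('pad',(-.215,-.18,-.04,.04,.1,.16)); s('redtop',(-.105,-.05,-.04,.04,.15,.168))
    s('backpl',(-.03,.02,-.05,.05,.146,.17)); s('front',(-.03,.035,-.05,.05,.13,.144)); s('yoke',(-.03,.035,-.05,.05,.1,.17)); s('pusher',(-.05,-.015,-.02,.02,.12,.145)); s('frest',(.08,.11,-.04,.04,.11,.13))
    q=L[(L[:,0]>-.03)&(L[:,0]<.035)&(abs(L[:,1])<.05)&(L[:,2]>.13)]; print(np.histogram(q[:,0],np.arange(-.03,.036,.003)))
    b=np.radians(rk[1]); 
    q=W[(W[:,2]>.035)&(W[:,2]<.075)&(W[:,0]>.42)&(W[:,0]<.63)&(W[:,1]>.24)&(W[:,1]<.41)]
    ry=np.array([np.cos(b),np.sin(b)]); ry=ry*np.sign(ry[0]); rx=np.array([-ry[1],ry[0]]); rc=rk[0][:2]/1000
    M=np.c_[(q[:,:2]-rc)@rx,(q[:,:2]-rc)@ry,q[:,2]]
    for lo,hi in((.02,.1),(-.1,-.02)):
        t=M[(M[:,1]>lo)&(M[:,1]<hi)]
        print('barrel bay',lo,'x',np.percentile(t[:,0],[1,5,95,99]).round(4))
        for x0 in(-.052,-.03,-.01,.01,.03): 
            u=t[(abs(t[:,0]-x0)<.008)]
            if len(u): print(x0,len(u),np.percentile(u[:,1],[3,50,97]).round(4),'z',np.percentile(u[:,2],[95]).round(4))
E
python3 m.py
```

```text
rack (array([525.8, 326.5, 146.9, 206.1]), np.float32(165.75237))
plate (array([527.7, -41.2, 347.5, 173.8]), np.float32(88.748604))
gun origin [ 0.52857357 -0.00120954] yaw 1.5489553
top rod 29 med [-0.142   0.0277  0.1327] p5 [-0.1667  0.0219  0.1268] p95 [-0.1283  0.0285  0.1376]
top pad 46 med [-0.1975  0.032   0.1379] p5 [-0.2062  0.0205  0.1284] p95 [-0.1832  0.0383  0.1509]
top redtop 226 med [-0.0814  0.0192  0.1563] p5 [-0.1032  0.0021  0.1517] p95 [-0.059   0.0357  0.1618]
top backpl 20 med [-0.0058  0.0064  0.1621] p5 [-0.0115 -0.0218  0.1524] p95 [-0.0002  0.0356  0.1664]
top front 17 med [0.005  0.0086 0.1402] p5 [-0.0288 -0.0203  0.1358] p95 [0.0113 0.0268 0.1438]
top yoke 183 med [0.0048 0.0051 0.1116] p5 [-0.0211 -0.0173  0.1008] p95 [0.0192 0.0306 0.1628]
top pusher 41 med [-0.0373  0.0117  0.1377] p5 [-0.0488  0.0031  0.1295] p95 [-0.0288  0.0197  0.1433]
top frest 51 med [ 0.088  -0.0088  0.1155] p5 [ 0.0824 -0.0294  0.1104] p95 [0.0935 0.0138 0.1265]
(array([ 4,  0,  0,  0,  0,  0,  4,  7,  2, 10,  4,  4,  3,  3,  2,  0,  0,
        0,  0,  0,  0]), array([-3.0000
[... 2090 characters left out ...]
000e-03,  1.2000000e-02,  1.5000000e-02,
        1.8000000e-02,  2.1000000e-02,  2.4000000e-02,  2.7000000e-02,
        3.0000000e-02,  3.3000000e-02]))
barrel bay 0.02 x [-0.0532 -0.051   0.0648  0.076 ]
-0.052 79 [0.0338 0.0611 0.0737] z [0.0675]
-0.03 115 [0.0268 0.0614 0.0788] z [0.0608]
-0.01 94 [0.0454 0.061  0.0666] z [0.0607]
0.01 96 [0.0443 0.0604 0.0656] z [0.0609]
0.03 115 [0.0387 0.0612 0.0781] z [0.061]
barrel bay -0.1 x [-0.0532 -0.0511  0.0569  0.0707]
-0.052 70 [-0.0669 -0.039  -0.0255] z [0.0695]
-0.03 92 [-0.0596 -0.038  -0.0249] z [0.0608]
-0.01 88 [-0.0561 -0.0398 -0.0329] z [0.0612]
0.01 89 [-0.0555 -0.0397 -0.0331] z [0.0608]
0.03 98 [-0.0798 -0.0385 -0.0221] z [0.0615]
```

```bash
sed -i 's/m\[175:240,235:348\]=1/m[175:236,235:352]=1/; s/m&(S<60),.008/m\&(S<60)\&(W[...,2]<.02),.008/' m.py; python3 m.py | grep -v -e barrel -e "^-0" -e "^0"; python3 - <<'E'
from h import *
p,d=load('top','top0.npz');W=cloud('top',d);hsv=cv2.cvtColor(p,cv2.COLOR_BGR2HSV)
print(hsv[180:236:4,250]. tolist()); print(W[180:236:4,250,2].round(3))
E
```

```text
rack (array([525.8, 326.5, 146.9, 206.1]), np.float32(165.75237))
plate (array([527.6, -47.5, 360. , 173.8]), np.float32(88.748604))
gun origin [ 0.52847357 -0.00750954] yaw 1.5489553
top rod 23 med [-0.1398  0.0277  0.1325] p5 [-0.1612  0.0222  0.1267] p95 [-0.1276  0.0286  0.1377]
top pad 40 med [-0.1919  0.0315  0.1405] p5 [-0.2     0.0201  0.1284] p95 [-0.182   0.0385  0.151 ]
top redtop 243 med [-0.0777  0.0192  0.1563] p5 [-0.1001  0.0021  0.1517] p95 [-0.0553  0.0358  0.1619]
top backpl 20 med [0.0005 0.0065 0.1621] p5 [-0.0052 -0.0217  0.1524] p95 [0.0061 0.0356 0.1664]
top front 31 med [-0.0225  0.0117  0.1392] p5 [-0.0282 -0.0196  0.135 ] p95 [0.0157 0.0263 0.1437]
top yoke 198 med [0.0085 0.0056 0.113 ] p5 [-0.0254 -0.017   0.1009] p95 [0.0255 0.0306 0.1614]
top pusher 50 med [-0.0326  0.0122  0.1368] p5 [-0.048   0.0032  0.1297] p95 [-0.0225  0.0196  0.1434]
top frest 55 med [ 0.094  -0.009   0.1155] p5 [ 0.0861 -0.0303  0.1104] p95 [0.0997 0.0136 0.1261]
(array([7, 8, 4, 0, 0, 0, 0, 0, 4, 6, 1, 9, 7, 4, 3, 3, 2, 0, 0, 0, 0]), array([-3.0000000e-02, -2.7000000e-02, -2.400
[... 1267 characters left out ...]
array([-3.0000000e-02, -2.7000000e-02, -2.4000000e-02, -2.1000000e-02,
       -1.8000000e-02, -1.5000000e-02, -1.2000000e-02, -9.0000000e-03,
       -6.0000000e-03, -3.0000000e-03, -6.9388939e-18,  3.0000000e-03,
        6.0000000e-03,  9.0000000e-03,  1.2000000e-02,  1.5000000e-02,
        1.8000000e-02,  2.1000000e-02,  2.4000000e-02,  2.7000000e-02,
        3.0000000e-02,  3.3000000e-02]))
[[29, 38, 149], [27, 20, 127], [15, 6, 85], [105, 6, 79], [20, 11, 70], [80, 11, 72], [30, 24, 53], [111, 21, 87], [98, 9, 114], [20, 20, 113], [31, 69, 152], [29, 71, 151], [29, 60, 153], [29, 63, 153]]
[ 0.     0.005  0.126  0.118  0.112  0.085  0.019  0.01   0.011  0.012
 -0.006 -0.003  0.001 -0.001]
```

```bash
sed -i 's/m&(S<60)&(W\[...,2\]<.02),.008/cv2.morphologyEx((m\&(S<42)\&(V<142)\&(W[...,2]<.025)).astype(np.uint8),2,np.ones((3,3))),.008/' m.py; python3 m.py | grep -v -e barrel -e "^-0" -e "^0"; python3 - <<'E'
from h import *
# axis line from raised parts (both clouds): pad/rod centres vs front rest ears
for n in('top','scene'):
    p,d=load(n,f'{n}0.npz');W=cloud(n,d).reshape(-1,3)
    r=W[(W[:,2]>.148)&(W[:,2]<.166)&(W[:,0]>.47)&(W[:,0]<.545)&(W[:,1]>-.125)&(W[:,1]<-.04)]
    print(n,'redtop',cv2.minAreaRect((r[:,:2]*1000).astype(np.float32)))
E
```

```text
rack (array([525.8, 326.5, 146.9, 206.1]), np.float32(165.75237))
plate (array([526.3,  12. , 201.8, 100.5]), np.float32(79.94409))
gun origin [0.53328436 0.05138551] yaw 1.3952876
top rod 38 med [-0.1616  0.0116  0.1377] p5 [-0.1717 -0.0089  0.1224] p95 [-0.1292  0.0196  0.1498]
top pad 34 med [-0.1983  0.0007  0.1326] p5 [-0.2137 -0.0028  0.1265] p95 [-0.1832  0.004   0.1379]
top redtop 19 med [-0.0594  0.0175  0.163 ] p5 [-0.0614 -0.0278  0.1585] p95 [-0.0575  0.0306  0.1664]
top yoke 34 med [0.0321 0.0007 0.115 ] p5 [ 0.0302 -0.0209  0.1073] p95 [0.0347 0.022  0.1249]
top pusher 6 med [-0.0474 -0.0149  0.1326] p5 [-0.0486 -0.018   0.121 ] p95 [-0.0439  0.0114  0.1386]
(array([0, 0, 0, 0, 0, 0, 0, 0, 0, 0, 0, 0, 0, 0, 0, 0, 0, 0, 0, 0, 0]), array([-3.0000000e-02, -2.7000000e-02, -2.4000000e-02, -2.1000000e-02,
       -1.8000000e-02, -1.5000000e-02, -1.2000000e-02, -9.0000000e-03,
       -6.0000000e-03, -3.0000000e-03, -6.9388939e-18,  3.0000000e-03,
        6.0000000e-03,  9.0000000e-03,  1.2000000e-02,  1.5000000e-02,
        1.8000000e-02,  2.1000000e-02,  2.4000000e-02,  2.7000
[... 558 characters left out ...]
.143 ]
(array([0, 0, 0, 0, 0, 0, 0, 0, 0, 0, 0, 0, 0, 0, 0, 0, 0, 0, 0, 0, 0]), array([-3.0000000e-02, -2.7000000e-02, -2.4000000e-02, -2.1000000e-02,
       -1.8000000e-02, -1.5000000e-02, -1.2000000e-02, -9.0000000e-03,
       -6.0000000e-03, -3.0000000e-03, -6.9388939e-18,  3.0000000e-03,
        6.0000000e-03,  9.0000000e-03,  1.2000000e-02,  1.5000000e-02,
        1.8000000e-02,  2.1000000e-02,  2.4000000e-02,  2.7000000e-02,
        3.0000000e-02,  3.3000000e-02]))
top redtop ((507.3773193359375, -90.29522705078125), (66.5505142211914, 37.4845085144043), 80.73966217041016)
scene redtop ((507.91253662109375, -89.42428588867188), (64.51589965820312, 42.18705368041992), 73.65259552001953)
```

```bash
cat > g.py <<'E'
from h import *
import sys
def fr(c,yaw,W):
    ex=np.array([np.cos(yaw),np.sin(yaw)]); ey=np.array([-ex[1],ex[0]])
    return np.c_[(W[:,:2]-c)@ex,(W[:,:2]-c)@ey,W[:,2]]
E
python3 - <<'E'
from g import *
c=np.array([.5230,-.0068]);yaw=np.radians(79.94)
for n in('top','scene'):
    p,d=load(n,f'{n}0.npz');L=fr(c,yaw,cloud(n,d).reshape(-1,3))
    def s(nm,b):
        q=L[(L[:,0]>b[0])&(L[:,0]<b[1])&(L[:,1]>b[2])&(L[:,1]<b[3])&(L[:,2]>b[4])&(L[:,2]<b[5])]
        if len(q):print(n,nm,len(q),'med',np.median(q,0).round(4),'p3',np.percentile(q,3,0).round(4),'p97',np.percentile(q,97,0).round(4))
    s('rod',(-.18,-.13,-.01,.01,.12,.145)); s('pad',(-.24,-.18,-.025,.025,.1,.155)); s('redtop',(-.115,-.04,-.04,.04,.152,.162))
    s('backpl',(-.04,.04,-.05,.05,.146,.17));s('backL',(-.04,.04,0.012,.05,.146,.17));s('backR',(-.04,.04,-.05,-.012,.146,.17));  s('pusher',(-.07,-.02,-.015,.015,.125,.145)); s('frest',(.075,.115,-.04,.04,.108,.13))
    q=L[(L[:,0]>-.03)&(L[:,0]<.035)&(abs(L[:,1])<.05)&(L[:,2]>.134)]; print((np.arange(-30,35,2)).tolist());print(np.histogram(q[:,0],np.arange(-.03,.036,.002))[0]);q=q[q[:,2]<.146];print(np.histogram(q[:,0],np.arange(-.03,.036,.002))[0])
E
```

```text
top rod 49 med [-0.1549  0.0011  0.1325] p3 [-0.1787 -0.003   0.1261] p97 [-0.1311  0.0044  0.1388]
top pad 67 med [-0.195   0.0019  0.1406] p3 [-0.2018 -0.0152  0.1282] p97 [-0.1825  0.0178  0.1517]
top redtop 228 med [-0.0794  0.0008  0.1564] p3 [-0.1059 -0.0165  0.1524] p97 [-0.0538  0.0184  0.1615]
top backpl 20 med [-0.0003  0.0009  0.1621] p3 [-0.0024 -0.028   0.1512] p97 [0.0017 0.0307 0.1665]
top backL 10 med [-1.000e-04  2.560e-02  1.611e-01] p3 [-0.0019  0.0182  0.1543] p97 [0.0019 0.0308 0.1654]
top backR 10 med [-0.0006 -0.0226  0.1636] p3 [-0.0026 -0.0282  0.1521] p97 [ 0.0012 -0.0158  0.1667]
top pusher 52 med [-0.035   0.0015  0.1368] p3 [-0.051  -0.0069  0.129 ] p97 [-0.024   0.0098  0.1436]
top frest 59 med [ 0.0938 -0.0003  0.115 ] p3 [ 0.0894 -0.0218  0.109 ] p97 [0.0987 0.0237 0.1274]
[-30, -28, -26, -24, -22, -20, -18, -16, -14, -12, -10, -8, -6, -4, -2, 0, 2, 4, 6, 8, 10, 12, 14, 16, 18, 20, 22, 24, 26, 28, 30, 32, 34]
[ 5  5  4  2  0  0  0  0  0  0  0  0  0  3  8 10  0  0  0  3  5  5  5  0
  0  0  0  0  0  0  0  0]
[5 5 4 2 0 0 0 0 0 0 0 0 0 0 0 1 0 0 0 3 5 5 5
[... 490 characters left out ...]
p3 [-0.0026  0.0158  0.1469] p97 [0.0018 0.0332 0.1667]
scene backR 27 med [ 0.     -0.0255  0.1587] p3 [-0.0024 -0.0289  0.1483] p97 [ 0.0015 -0.016   0.1656]
scene pusher 122 med [-0.0416 -0.0046  0.1356] p3 [-0.0674 -0.0147  0.1266] p97 [-0.0242  0.0074  0.1429]
scene frest 85 med [0.0934 0.0061 0.1174] p3 [ 0.0887 -0.0244  0.1086] p97 [0.0981 0.0242 0.1279]
[-30, -28, -26, -24, -22, -20, -18, -16, -14, -12, -10, -8, -6, -4, -2, 0, 2, 4, 6, 8, 10, 12, 14, 16, 18, 20, 22, 24, 26, 28, 30, 32, 34]
[ 6  6  4  2  0  0  0  0  0  0  0  0  0 11 20 43  0  0  0 11 11 10  8  0
  0  0  0  0  0  0  0  0]
[ 6  6  4  2  0  0  0  0  0  0  0  0  0  2  4 14  0  0  0 11 11 10  8  0
  0  0  0  0  0  0  0  0]
```

```bash
cat > plan.py <<'E'
from h import *
def yawof(q): 
    v=Rot.from_quat(q).apply([1,0,0]); return np.arctan2(v[1],v[0])
def plan(start,wps):
    """start,wps: (x,y,z,yaw deg); prints final-row offset (mm, tool axes at call start) and roll for each call"""
    s=np.array(start,float)
    for w in wps:
        w=np.array(w,float); a=np.radians(s[3]); d=(w-s)[:3]*1000
        o=np.array([d[0]*np.cos(a)+d[1]*np.sin(a), d[0]*np.sin(a)-d[1]*np.cos(a), -d[2]])
        r=-np.radians(w[3]-s[3])
        print(w,'->',o.round(1),'roll',round(r,4),'per row',(o/5).round(2),round(r/5,4)); s=w
E
python3 - <<'E'
from plan import *
o=monitor.get_obs(); s=[*o['position'],np.degrees(yawof(o['ee_rot']))]; print(np.round(s,4))
plan(s,[(.29,-.50,.25,35),(.41,-.39,.25,52),(.50,-.25,.25,64),(.54,-.09,.25,75.75),(.565,.07,.25,75.75),(.574,.22,.22,75.75),(.5738,.3143,.12,75.75)])
E
```

```text
[ 0.1671 -0.6019  0.2306 15.5163]
[ 0.29 -0.5   0.25 35.  ] -> [145.7 -65.3 -19.4] roll -0.3401 per row [ 29.14 -13.06  -3.88] -0.068
[ 0.41 -0.39  0.25 52.  ] -> [161.4 -21.3  -0. ] roll -0.2967 per row [32.28 -4.26 -0.  ] -0.0593
[ 0.5  -0.25  0.25 64.  ] -> [165.7 -15.3  -0. ] roll -0.2094 per row [33.15 -3.05 -0.  ] -0.0419
[ 0.54 -0.09  0.25 75.75] -> [161.3 -34.2  -0. ] roll -0.2051 per row [32.27 -6.84 -0.  ] -0.041
[5.650e-01 7.000e-02 2.500e-01 7.575e+01] -> [161.2 -15.2  -0. ] roll -0.0 per row [32.25 -3.03 -0.  ] -0.0
[ 0.574  0.22   0.22  75.75 ] -> [147.6 -28.2  30. ] roll -0.0 per row [29.52 -5.64  6.  ] -0.0
[ 0.5738  0.3143  0.12   75.75  ] -> [ 91.3 -23.4 100. ] roll -0.0 per row [18.27 -4.68 20.  ] -0.0
```

>>> send_rows(offset=[[29,-13,-4],[58,-26,-8],[87,-39,-12],[117,-52,-16],[146,-65,-19]], roll=[-0.068,-0.136,-0.204,-0.272,-0.34], jaw=0.7, newtons=45)

```text
clock: 0.52
position: [0.2915, -0.4993, 0.2504]
ee_rot: [0.953, 0.302, -0.0, -0.0]
ft_force: [-0.1, -0.5, 0.8]
grip_width: 0.699
```

>>> send_rows(offset=[[32,-4,0],[65,-9,0],[97,-13,0],[129,-17,0],[161,-21,0]], roll=[-0.06,-0.119,-0.178,-0.237,-0.297])

```text
clock: 0.93
position: [0.4111, -0.3897, 0.2501]
ee_rot: [0.898, 0.44, -0.0, -0.0]
ft_force: [0.2, -1.5, 0.3]
grip_width: 0.697
```

>>> send_rows(offset=[[33,-3,0],[66,-6,0],[99,-9,0],[133,-12,0],[166,-15,0]], roll=[-0.042,-0.084,-0.126,-0.168,-0.209])

```text
clock: 1.35
position: [0.5012, -0.2493, 0.2501]
ee_rot: [0.848, 0.531, -0.0, -0.0]
ft_force: [0.2, -0.7, 0.1]
grip_width: 0.699
```

>>> send_rows(offset=[[32,-7,0],[65,-14,0],[97,-21,0],[129,-27,0],[161,-34,0]], roll=[-0.041,-0.082,-0.123,-0.164,-0.205])

```text
clock: 1.77
position: [0.5407, -0.0899, 0.2501]
ee_rot: [0.789, 0.615, -0.0, -0.0]
ft_force: [0.6, -0.2, -0.3]
grip_width: 0.703
```

>>> send_rows(offset=[[32,-3,0],[64,-6,0],[97,-9,0],[129,-12,0],[161,-15,0]], roll=[0,0,0,0,0])

```text
clock: 2.18
position: [0.5657, 0.0698, 0.2501]
ee_rot: [0.789, 0.614, -0.0, -0.0]
ft_force: [1.1, -1.0, -1.1]
grip_width: 0.7
```

>>> send_rows(offset=[[30,-6,6],[59,-11,12],[89,-17,18],[118,-22,24],[148,-28,30]], roll=[0,0,0,0,0])

```text
clock: 2.6
position: [0.5751, 0.2197, 0.2196]
ee_rot: [0.79, 0.614, -0.0, 0.0]
ft_force: [0.3, -0.4, -0.3]
grip_width: 0.701
```

>>> send_rows(offset=[[23,-6,20],[46,-12,40],[69,-18,65],[91,-23,85],[91,-23,95]], roll=[0,0,0,0,0])

```text
clock: 3.02
position: [0.5722, 0.3172, 0.1219]
ee_rot: [0.788, 0.616, -0.001, -0.002]
ft_force: [-0.3, 1.0, 0.0]
grip_width: 0.7
```

>>> send_rows(offset=[[0,0,20],[0,0,40],[0,0,40],[0,0,40],[0,0,40]], roll=[0,0,0,0,0])

```text
clock: 3.43
position: [0.5759, 0.3126, 0.0865]
ee_rot: [0.79, 0.614, 0.0, 0.0]
ft_force: [-0.0, 0.2, -0.1]
grip_width: 0.697
```

```bash
python3 - <<'E'
from plan import *
o=monitor.get_obs(); s=[*o['position'],np.degrees(yawof(o['ee_rot']))]; print(np.round(s,4))
plan(s,[(.5738,.3143,.025,75.75)])
# finger lateral centre seen by the cameras, in tool-aligned axes
a=np.radians(75.75)
for n in('top','scene'):
    p,d=eyes.camera(n); cv2.imwrite(f'pics/{n}1.png',p); np.savez(f'{n}1.npz',p=p,d=d)
    print(n,proj(n,np.array([.5738,.3143,.06])),proj(n,o['position']))
t=cv2.imread('pics/top1.png')[150:250,110:240];s_=cv2.imread('pics/scene1.png')[150:280,350:480]
cv2.imwrite('pics/z2.png',np.clip(1.5*np.hstack([cv2.resize(t,(400,308),interpolation=2),cv2.resize(s_,(308,308),interpolation=2)]),0,255).astype(np.uint8))
E
```

```text
[ 0.5759  0.3126  0.0865 75.7082]
[5.738e-01 3.143e-01 2.500e-02 7.575e+01] -> [ 1.1 -2.4 61.5] roll -0.0007 per row [ 0.23 -0.48 12.29] -0.0001
top [172.45037597 188.29024844] [171.27881536 186.36305864]
scene [410.36867603 238.45660212] [411.66554186 229.45913763]
```

View pics/z2.png

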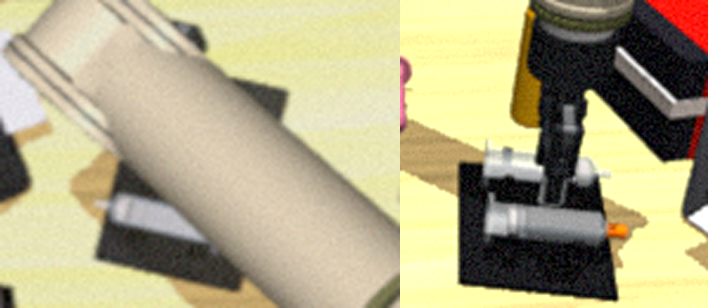

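The scene crop shows the fingers above the full barrel at about its middle, crop (555,190). The arm hides it from the top camera. I'll go down and grip.

>>> send_rows(offset=[[1,-2.4,15],[1,-2.4,30],[1,-2.4,45],[1,-2.4,56],[1,-2.4,61.5]], roll=[0,0,0,0,0])

```text
clock: 3.95
position: [0.5725, 0.3133, 0.0214]
ee_rot: [0.789, 0.614, -0.001, -0.0]
ft_force: [0.7, -0.8, 0.8]
grip_width: 0.705
```

>>> send_rows(offset=[[0,0,0],[0,0,0],[0,0,0],[0,0,0],[0,0,0]], roll=[0,0,0,0,0], jaw=0.2, newtons=45)

```text
clock: 4.37
position: [0.5736, 0.3143, 0.0243]
ee_rot: [0.789, 0.614, 0.0, 0.0]
ft_force: [-0.5, -1.0, -0.5]
grip_width: 0.363
```

>>> send_rows(offset=[[0,0,0],[0,0,0],[0,0,0],[0,0,0],[0,0,0]], roll=[0,0,0,0,0])

```text
clock: 4.78
position: [0.5735, 0.3143, 0.0242]
ee_rot: [0.789, 0.614, 0.0, 0.0]
ft_force: [-0.2, -0.5, 4.9]
grip_width: 0.362
```

```bash
python3 - <<'E'
from plan import *
o=monitor.get_obs(); s=[*o['position'],np.degrees(yawof(o['ee_rot']))]; print(np.round(s,4))
plan(s,[(*s[:2],.10,s[3]),(.562,.23,.205,77),(.5342,.06,.190,79.94)])
E
```

```text
[5.73500e-01 3.14300e-01 2.42000e-02 7.57293e+01]
[ 0.57354825  0.31427119  0.1        75.7293461 ] -> [  0.    0.  -75.8] roll -0.0 per row [  0.     0.   -15.15] -0.0
[ 0.562  0.23   0.205 77.   ] -> [ -84.5    9.6 -105. ] roll -0.0222 per row [-16.9    1.92 -21.  ] -0.0044
[5.342e-01 6.000e-02 1.900e-01 7.994e+01] -> [-171.9   11.2   15. ] roll -0.0513 per row [-34.38   2.23   3.  ] -0.0103
```

>>> send_rows(offset=[[0,0,-8],[0,0,-20],[0,0,-38],[0,0,-57],[0,0,-76]], roll=[0,0,0,0,0])

```text
clock: 5.2
position: [0.5731, 0.3142, 0.1014]
ee_rot: [0.789, 0.614, -0.0, -0.0]
ft_force: [0.1, 0.5, -2.4]
grip_width: 0.361
```

>>> send_rows(offset=[[-17,2,-21],[-34,4,-42],[-51,6,-63],[-68,8,-84],[-84.5,9.6,-105]], roll=[-0.004,-0.009,-0.013,-0.018,-0.022])

```text
clock: 5.62
position: [0.5613, 0.2291, 0.2067]
ee_rot: [0.782, 0.623, 0.0, 0.0]
ft_force: [0.3, -0.9, -1.2]
grip_width: 0.36
```

>>> send_rows(offset=[[-27,2,2],[-65,4,5],[-105,7,9],[-145,9,12],[-172,11,15]], roll=[-0.01,-0.02,-0.03,-0.041,-0.051])

```text
clock: 6.03
position: [0.533, 0.0559, 0.1904]
ee_rot: [0.767, 0.641, -0.0, 0.001]
ft_force: [0.2, 0.1, -1.0]
grip_width: 0.355
```

>>> send_rows(offset=[[0,0,0],[0,0,0],[0,0,0],[0,0,0],[0,0,0]], roll=[0,0,0,0,0])

```text
clock: 6.45
position: [0.5338, 0.0614, 0.1902]
ee_rot: [0.766, 0.643, 0.0, -0.0]
ft_force: [-0.7, 0.6, -1.8]
grip_width: 0.359
```

```bash
cat > look.py <<'E'
from plan import *
import sys
k=sys.argv[1]
from g import fr
o=monitor.get_obs(); s=[*o['position'],np.degrees(yawof(o['ee_rot']))]; print(np.round(s,4),o['ft_force'].round(1),o['grip_width'])
c=np.array([.5220,-.0089]);yaw=np.radians(79.94)
T=fr(c,yaw,np.array([o['position']]))[0]; print('TCP in gun',T.round(4),'barrel origin exp',T[0]-.05,'axis z',T[2]+.0198)
for n in('top','scene'):
    p,d=eyes.camera(n); np.savez(f'{n}{k}.npz',p=p,d=d); cv2.imwrite(f'pics/{n}{k}.png',p)
    L=fr(c,yaw,cloud(n,d).reshape(-1,3)).reshape(420,560,3); x,y,z=np.moveaxis(L,-1,0)
    def h(nm,m):
        q=L[m&~np.isnan(x)]
        if len(q)>3: print(n,nm,len(q),'p3',np.percentile(q,3,0).round(4),'med',np.median(q,0).round(4),'p97',np.percentile(q,97,0).round(4))
    az=T[2]+.0198; bx=T[0]-.05
    h('flange',(abs(x-bx)<.012)&(abs(y)<.035)&(z>max(az-.02,.168))&(z<az+.03))
    h('flangehi',(abs(x-bx)<.012)&(abs(y)<.035)&(z>az+.018)&(z<az+.03))
    h('tube_rear',(x>bx+.008)&(x<bx+.03)&(abs(y)<.03)&(z>az-.012)&(z<az+.03))
    h('tube_front',(x>bx+.075)&(x<bx+.10)&(abs(y)<.03)&(z>az-.012)&(z<az+.03))
    hsv=cv2.cvtColor(p,cv2.COLOR_BGR2HSV)
    h('cap',(x>bx+.095)&(x<bx+.14)&(abs(y)<.03)&(abs(z-az)<.03)&(hsv[...,0]>4)&(hsv[...,0]<18)&(hsv[...,1]>150))
E
python3 look.py 2
```

```text
[5.33800e-01 6.14000e-02 1.90200e-01 8.00514e+01] [-0.7  0.6 -1.8] 0.3589713696615198
TCP in gun [0.0713 0.0007 0.1902] barrel origin exp 0.02126851072740847 axis z 0.20995871952511871
top cap 11 p3 [ 0.1406 -0.0044  0.2131] med [0.1445 0.0028 0.2159] p97 [0.1494 0.0054 0.2186]
scene flange 137 p3 [ 0.0185 -0.024   0.195 ] med [ 0.0242 -0.0127  0.2178] p97 [0.0329 0.0046 0.2348]
scene flangehi 19 p3 [ 0.0187 -0.0165  0.2284] med [ 0.0208 -0.0072  0.2327] p97 [0.0227 0.0115 0.2356]
scene tube_rear 154 p3 [ 0.0303 -0.0173  0.2007] med [ 0.0404 -0.011   0.2185] p97 [0.0502 0.0047 0.2269]
scene tube_front 172 p3 [ 0.0969 -0.0165  0.2005] med [ 0.1091 -0.0111  0.2181] p97 [0.1203 0.0024 0.2269]
scene cap 45 p3 [ 0.1333 -0.0067  0.207 ] med [ 0.1413 -0.0044  0.213 ] p97 [0.1497 0.0019 0.2176]
```

```bash
python3 - <<'E'
from g import *
c=np.array([.5220,-.0089]);yaw=np.radians(79.94)
p,d=load('top','top2.npz');hsv=cv2.cvtColor(p,cv2.COLOR_BGR2HSV)
e=proj('top',np.array([*(c+np.array([np.cos(yaw),np.sin(yaw)])*.143+.0007*np.array([-np.sin(yaw),np.cos(yaw)])),.21]))
m=(hsv[...,0]>4)&(hsv[...,0]<18)&(hsv[...,1]>130);v,u=np.nonzero(m); k=(abs(u-e[0])<15)&(abs(v-e[1])<15);u,v=u[k],v[k]
print(e,u.mean(),v.mean(),len(u),fr(c,yaw,np.array([ray('top',u.mean(),v.mean(),.212)])))
# gun parts: sub-pixel widths in top view from first picture: red top centre by mask, pad
p,d=load('top','top0.npz');hsv=cv2.cvtColor(p,cv2.COLOR_BGR2HSV)
m=((hsv[...,0]<6)|(hsv[...,0]>174))&(hsv[...,1]>130);m[:175]=0;m[240:]=0;m[:,:290]=0;m[:,330:]=0
L=fr(c,yaw,np.array([ray('top',a,b,.158) for b,a in zip(*np.nonzero(m))]));print('red',L.min(0),L.max(0),np.median(L,0))
m=(hsv[...,2]<70);m[:195]=0;m[225:]=0;m[:,:343]=0;m[:,358:]=0
L=fr(c,yaw,np.array([ray('top',a,b,.14) for b,a in zip(*np.nonzero(m))]));print('pad',L.min(0),L.max(0),np.median(L,0))
L0=cloud('top',d)
q=fr(c,yaw,L0.reshape(-1,3)); Q=q.reshape(420,560,3)
m=(abs(Q[...,0]-.096)<.007)&(abs(Q[...,1])<.04)&(Q[...,2]>.108)
L=fr(c,yaw,np.array([ray('top',a,b,.124) for b,a in zip(*np.nonzero(m))]));print('rest',L.min(0),L.max(0),np.median(L,0))
m=(abs(Q[...,0]-.002)<.006)&(abs(Q[...,1])<.04)&(Q[...,2]>.15)
L=fr(c,yaw,np.array([ray('top',a,b,.162) for b,a in zip(*np.nonzero(m))]));print('back',L.min(0),L.max(0),np.median(L,0))
crop=load('top','top2.npz')[0][165:250,135:365];s=load('scene','scene2.npz')[0][150:260,180:340]
cv2.imwrite('pics/z3.png',np.clip(1.6*np.vstack([cv2.resize(crop,(640,237),interpolation=2),cv2.resize(s,(640,355)[:2],interpolation=2)]),0,255).astype(np.uint8))
E
```

```text
[229.51931338 189.41174759] 228.42857142857142 189.14285714285714 14 [[0.14580619 0.0006684  0.212     ]]
red [-0.10245893 -0.01665703  0.158     ] [-0.04840142  0.01878349  0.158     ] [-0.07569464  0.0010852   0.158     ]
pad [-0.19722887 -0.01306822  0.14      ] [-0.18845058  0.01587432  0.14      ] [-1.93014354e-01  1.24573783e-05  1.40000000e-01]
rest [ 0.0903922  -0.02302098  0.124     ] [0.10045071 0.02465161 0.124     ] [0.09559414 0.00063311 0.124     ]
back [-0.00044316 -0.0289839   0.162     ] [0.00421967 0.03085568 0.162     ] [0.00189491 0.01663076 0.162     ]
```

View pics/z3.png

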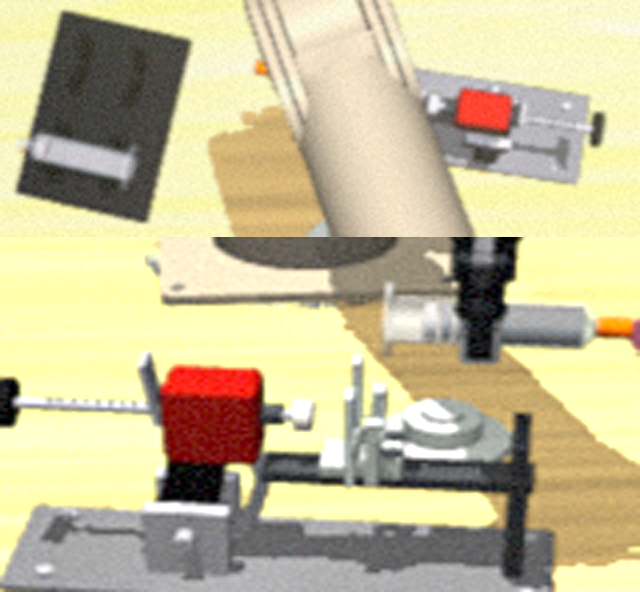

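The gun features sit at y ≈ +0.8 mm and the held barrel at +0.7 mm, so the lateral alignment is good. The picture shows the barrel level above the yoke with its flange ahead of the pocket. Now I'll lower it and feel for the back plate.

>>> send_rows(offset=[[-2,0,8],[-4,0,17],[-6,0,26],[-8,0,32],[-8,0,34]], roll=[0,0,0,0,0.002])

```text
clock: 6.97
position: [0.5315, 0.0511, 0.1539]
ee_rot: [0.767, 0.641, -0.001, -0.001]
ft_force: [0.3, 0.1, -1.1]
grip_width: 0.362
```

>>> send_rows(offset=[[-1,0,0],[-2,0,0],[-3,0,0],[-4,0,0],[-4.5,0,0]], roll=[0,0,0,0,0])

```text
clock: 7.38
position: [0.5317, 0.0474, 0.1561]
ee_rot: [0.767, 0.641, 0.0, 0.0]
ft_force: [-0.3, -0.2, -1.0]
grip_width: 0.358
```

>>> send_rows(offset=[[0,0,0],[0,0,0],[0,0,0],[-0.3,0,0],[-0.5,0,0]], roll=[0,0,0,0,0])

```text
clock: 7.8
position: [0.5315, 0.0471, 0.1558]
ee_rot: [0.767, 0.642, 0.0, 0.0]
ft_force: [-1.0, -0.9, -1.1]
grip_width: 0.356
```

>>> send_rows(offset=[[-0.2,0,0],[-0.4,0,0],[-0.6,0,0],[-0.8,0,0],[-1.0,0,0]], roll=[0,0,0,0,0])

```text
clock: 8.22
position: [0.5314, 0.0467, 0.156]
ee_rot: [0.767, 0.642, 0.0, -0.0]
ft_force: [1.3, 3.8, -2.0]
grip_width: 0.361
```

```bash
python3 look.py 3
```

```text
[5.31400e-01 4.67000e-02 1.56000e-01 7.98358e+01] [ 1.3  3.8 -2. ] 0.3605316206177839
TCP in gun [0.0564 0.0004 0.156 ] barrel origin exp 0.006402570472506933 axis z 0.1757503922486927
top cap 14 p3 [ 0.1216 -0.0039  0.1749] med [0.1285 0.0022 0.1814] p97 [0.1357 0.0049 0.1837]
scene flange 117 p3 [ 0.0039 -0.025   0.1711] med [ 0.0094 -0.0123  0.1872] p97 [0.0178 0.0103 0.2004]
scene flangehi 18 p3 [ 0.004  -0.0147  0.1939] med [ 0.0062 -0.0051  0.1987] p97 [0.0114 0.0098 0.201 ]
scene tube_rear 140 p3 [ 0.0157 -0.0169  0.1667] med [ 0.0252 -0.0115  0.1848] p97 [0.0357 0.0037 0.1928]
scene tube_front 170 p3 [ 0.0826 -0.0178  0.1658] med [ 0.0941 -0.0107  0.1854] p97 [0.1058 0.0049 0.1931]
scene cap 39 p3 [ 0.1196 -0.0091  0.1722] med [ 0.1264 -0.0045  0.179 ] p97 [ 0.1349 -0.0005  0.1841]
```

Contact came at 3.8 N, exactly where the cameras put the back plate. Now I'll centre the flange in the pocket and descend.

>>> send_rows(offset=[[1.0,-0.3,0],[1.7,-0.3,0],[1.7,-0.3,0],[1.7,-0.3,3],[1.7,-0.3,6]], roll=[0,0,0,0,0])

```text
clock: 8.73
position: [0.5314, 0.0474, 0.1496]
ee_rot: [0.767, 0.641, -0.0, 0.0]
ft_force: [-0.3, 0.0, -1.8]
grip_width: 0.362
```

>>> send_rows(offset=[[0,0,2],[0,0,4],[0,0,6],[0,0,8],[0,0,9]], roll=[0,0,0,0,0])

```text
clock: 9.15
position: [0.5312, 0.0478, 0.1404]
ee_rot: [0.767, 0.641, -0.0, -0.0]
ft_force: [0.4, 0.6, -1.3]
grip_width: 0.361
```

>>> send_rows(offset=[[0,0,1.5],[0,0,3],[0,0,4.5],[0,0,6],[0,0,6.5]], roll=[0,0,0,0,0])

```text
clock: 9.57
position: [0.5312, 0.0477, 0.134]
ee_rot: [0.767, 0.641, -0.0, -0.0]
ft_force: [-1.0, 0.3, -1.0]
grip_width: 0.357
```

>>> send_rows(offset=[[0,0,1.5],[0,0,3],[0,0,4.5],[0,0,6],[0,0,6.5]], roll=[0,0,0,0,0])

```text
clock: 9.98
position: [0.5312, 0.0478, 0.1275]
ee_rot: [0.767, 0.641, -0.0, -0.0]
ft_force: [-0.1, -0.4, -1.3]
grip_width: 0.36
```

>>> send_rows(offset=[[0,0,1.5],[0,0,3],[0,0,4.5],[0,0,6],[0,0,7]], roll=[0,0,0,0,0])

```text
clock: 10.4
position: [0.5312, 0.0477, 0.1206]
ee_rot: [0.767, 0.641, -0.0, -0.0]
ft_force: [-1.2, -0.9, -1.3]
grip_width: 0.364
```

>>> send_rows(offset=[[0,0,1.5],[0,0,3],[0,0,4.5],[0,0,6],[0,0,7]], roll=[0,0,0,0,0])

```text
clock: 10.82
position: [0.5312, 0.0477, 0.1136]
ee_rot: [0.767, 0.641, -0.0, -0.0]
ft_force: [0.1, -0.6, -1.5]
grip_width: 0.357
```

>>> send_rows(offset=[[0,0,0.4],[0,0,0.8],[0,0,1.2],[0,0,1.6],[0,0,1.6]], roll=[0,0,0,0,0])

```text
clock: 11.23
position: [0.5313, 0.0477, 0.1122]
ee_rot: [0.767, 0.641, -0.0, 0.0]
ft_force: [-0.8, 0.1, -1.2]
grip_width: 0.365
```

>>> send_rows(offset=[[0,0,0.4],[0,0,0.8],[0,0,1.2],[0,0,1.6],[0,0,1.6]], roll=[0,0,0,0,0])

```text
clock: 11.65
position: [0.5313, 0.0477, 0.1105]
ee_rot: [0.767, 0.641, -0.0, 0.0]
ft_force: [-0.1, -0.2, -1.0]
grip_width: 0.361
```

>>> send_rows(offset=[[0,0,0.2],[0,0,0.4],[0,0,0.6],[0,0,0.8],[0,0,0.8]], roll=[0,0,0,0,0])

```text
clock: 12.07
position: [0.5314, 0.0478, 0.1104]
ee_rot: [0.767, 0.641, -0.0, 0.0]
ft_force: [-4.1, 0.0, 6.2]
grip_width: 0.359
```

>>> send_rows(offset=[[0,0,-0.5],[0,0,-0.5],[0,0,-0.5],[0,0,-0.5],[0,0,-0.5]], roll=[0,0,0,0,0], jaw=0.65)

```text
clock: 12.48
position: [0.5313, 0.0478, 0.1102]
ee_rot: [0.767, 0.641, 0.0, 0.0]
ft_force: [-0.6, 0.5, 0.1]
grip_width: 0.65
```

>>> send_rows(offset=[[0,0,-12],[0,0,-35],[0,0,-65],[0,0,-95],[0,0,-120]], roll=[0,0,0,0,0])

```text
clock: 12.9
position: [0.5315, 0.0481, 0.2334]
ee_rot: [0.767, 0.642, 0.001, 0.001]
ft_force: [0.7, 0.4, -0.6]
grip_width: 0.65
```

```bash
python3 - <<'E'
from plan import *
from g import fr
o=monitor.get_obs(); s=[*o['position'],np.degrees(yawof(o['ee_rot']))]; print(np.round(s,4),o['ft_force'].round(1),o['joint_pos'].round(2))
c=np.array([.5220,-.0089]);yaw=np.radians(79.94)
n='scene';p,d=eyes.camera(n);np.savez('scene4.npz',p=p,d=d)
L=fr(c,yaw,cloud(n,d).reshape(-1,3))
def h(nm,x0,x1,z0,z1):
    q=L[(L[:,0]>x0)&(L[:,0]<x1)&(abs(L[:,1])<.03)&(L[:,2]>z0)&(L[:,2]<z1)]
    if len(q): print(nm,len(q),np.percentile(q,[3,50,97],0).round(4).tolist())
h('tube30',.022,.045,.12,.165);h('tube75',.07,.088,.12,.165);h('cap',.115,.145,.115,.165);h('flange top',-.01,.016,.1475,.1585);h('pad',-.24,-.18,.1,.15)
cv2.imwrite('pics/z4.png',np.clip(1.6*cv2.resize(p[170:270,170:330],(640,400),interpolation=2),0,255).astype(np.uint8))
E
```

```text
[5.31500e-01 4.81000e-02 2.33400e-01 7.98317e+01] [ 0.7  0.4 -0.6] [ 0.47  0.19 -0.72  1.67  0.13  1.32 -0.45]
tube30 140 [[0.0231, -0.0169, 0.1224], [0.0333, -0.0103, 0.1406], [0.0434, 0.0067, 0.1477]]
tube75 115 [[0.0707, -0.0168, 0.1228], [0.0788, -0.0109, 0.1381], [0.0874, 0.0034, 0.1474]]
cap 63 [[0.1154, -0.0091, 0.1271], [0.1248, -0.0036, 0.1344], [0.1357, 0.0026, 0.1406]]
flange top 44 [[0.0003, -0.0286, 0.1479], [0.0045, -0.0081, 0.1524], [0.0128, 0.0229, 0.1578]]
pad 121 [[-0.1998, -0.0179, 0.1186], [-0.1921, -0.0064, 0.1362], [-0.183, 0.0114, 0.1485]]
```

View pics/z4.png

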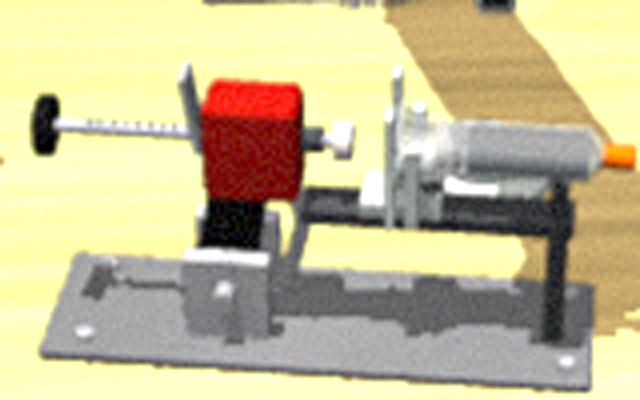

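The barrel lies level in the gun: flange between the plates at crop (405,140), tube tops equal at both ends, and TCP-derived axis height about 130 mm. Next, the plunger pad.

```bash
python3 - <<'E'
from plan import *
o=monitor.get_obs(); s=[*o['position'],np.degrees(yawof(o['ee_rot']))]
s[2]=.2302
plan(s,[(.507,-.09,.23,79.94),(.4802,-.2402,.23,79.94),(.4802,-.2402,.115,79.94)])
E
```

```text
[ 0.507 -0.09   0.23  79.94 ] -> [-141.    -1.5    0.2] roll -0.002 per row [-28.2   -0.3    0.04] -0.0004
[ 0.4802 -0.2402  0.23   79.94  ] -> [-152.6   -0.2   -0. ] roll -0.0 per row [-3.051e+01 -3.000e-02 -0.000e+00] -0.0
[ 0.4802 -0.2402  0.115  79.94  ] -> [  0.   0. 115.] roll -0.0 per row [ 0.  0. 23.] -0.0
```

>>> send_rows(offset=[[-21,0,0],[-52,0,0],[-83,0,0],[-114,-1,0],[-141,-1.5,0]], roll=[0,0,0,0,-0.002], jaw=0)

```text
clock: 13.37
position: [0.5043, -0.0926, 0.2311]
ee_rot: [0.767, 0.642, 0.0, 0.0]
ft_force: [0.5, 1.1, 0.6]
grip_width: 0.001
```

>>> send_rows(offset=[[-33,0,0],[-66,0,0],[-99,0,0],[-132,0,0],[-152.5,0,0]], roll=[0,0,0,0,0])

```text
clock: 13.78
position: [0.4769, -0.2446, 0.231]
ee_rot: [0.768, 0.641, -0.0, 0.001]
ft_force: [0.2, -0.4, -0.3]
grip_width: 0.003
```

>>> send_rows(offset=[[0,0,15],[0,0,42],[0,0,72],[0,0,99],[0,0,115]], roll=[0,0,0,0,0])

```text
clock: 14.2
position: [0.4771, -0.2404, 0.1131]
ee_rot: [0.766, 0.642, -0.0, -0.001]
ft_force: [-0.3, 0.7, 0.4]
grip_width: -0.002
```

>>> send_rows(offset=[[0,0,0],[0,0,0],[0,0,0],[0,0,0],[0,0,0]], roll=[0,0,0,0,0])

```text
clock: 14.62
position: [0.4789, -0.2412, 0.1168]
ee_rot: [0.767, 0.642, 0.0, 0.001]
ft_force: [0.2, -0.3, 0.3]
grip_width: -0.001
```

```bash
cat > t.py <<'E'
from plan import *
from g import fr
o=monitor.get_obs(); print(fr(np.array([.5220,-.0089]),np.radians(79.94),np.array([o['position']])).round(4),np.degrees(yawof(o['ee_rot'])),o['ft_force'].round(1),'Fx gun',(o['ft_force'][:2]@[.1746,.9846]).round(2))
E
python3 t.py
```

```text
[[-0.2363  0.0018  0.1168]] 79.91136911995835 [ 0.2 -0.3  0.3] Fx gun -0.28
```

>>> send_rows(offset=[[4,1,0],[9,1,0],[14,1,0],[18,1,0],[20,1,0]], roll=[0,0,0,0,0])

```text
clock: 15.03
position: [0.4829, -0.2203, 0.1154]
ee_rot: [0.766, 0.643, 0.0, -0.0]
ft_force: [0.2, 0.1, 0.2]
grip_width: -0.002
```

>>> send_rows(offset=[[2,0,0],[4,0,0],[6,0,0],[8,0,0],[10,0,0]], roll=[0,0,0,0,0])

```text
clock: 15.45
position: [0.4841, -0.2131, 0.1153]
ee_rot: [0.767, 0.642, -0.001, 0.001]
ft_force: [-0.7, -7.0, -1.9]
grip_width: -0.001
```

```bash
python3 t.py
```

```text
[[-0.2077  0.0017  0.1153]] 79.82392271744314 [-0.7 -7.  -1.9] Fx gun -6.99
```

>>> send_rows(offset=[[3,0.5,0],[6,1,0],[9,1,0],[12,1,0],[14,1,0]], roll=[0,0,0,0,0])

```text
clock: 15.87
position: [0.4868, -0.1994, 0.1152]
ee_rot: [0.767, 0.642, -0.001, 0.0]
ft_force: [-3.3, -5.9, 1.5]
grip_width: 0.002
```

>>> send_rows(offset=[[2,0,0],[4,0,0],[6,0,0],[8,0,0],[10,0,0]], roll=[0,0,0,0,0])

```text
clock: 16.28
position: [0.4886, -0.1897, 0.1152]
ee_rot: [0.767, 0.641, -0.001, 0.0]
ft_force: [-4.2, -6.6, 1.4]
grip_width: -0.0
```

```bash
python3 t.py
```

```text
[[-0.1839  0.0013  0.1152]] 79.80443902372433 [-4.2 -6.6  1.4] Fx gun -7.23
```

>>> send_rows(offset=[[1.2,0,0],[2.4,0,0],[3.6,0,0],[4.8,0,0],[5,0,0]], roll=[0,0,0,0,0])

```text
clock: 16.7
position: [0.4895, -0.1846, 0.1152]
ee_rot: [0.767, 0.642, -0.001, 0.0]
ft_force: [-3.2, -5.2, 1.3]
grip_width: 0.001
```

>>> send_rows(offset=[[1.2,0,0],[2.4,0,0],[3.6,0,0],[4.8,0,0],[5,0,0]], roll=[0,0,0,0,0])

```text
clock: 17.12
position: [0.4904, -0.1797, 0.1152]
ee_rot: [0.767, 0.642, -0.001, 0.0]
ft_force: [-3.1, -5.9, 2.1]
grip_width: -0.002
```

>>> send_rows(offset=[[1,0,0],[2,0,0],[3,0,0],[4,0,0],[5,0,0]], roll=[0,0,0,0,0])

```text
clock: 17.53
position: [0.4913, -0.175, 0.1152]
ee_rot: [0.767, 0.642, -0.001, 0.0]
ft_force: [-3.7, -6.2, 1.3]
grip_width: -0.001
```

>>> send_rows(offset=[[0.8,0,0],[1.6,0,0],[2.4,0,0],[3.2,0,0],[4,0,0]], roll=[0,0,0,0,0])

```text
clock: 17.95
position: [0.492, -0.171, 0.1152]
ee_rot: [0.767, 0.642, -0.001, 0.0]
ft_force: [-4.2, -5.2, 1.5]
grip_width: 0.006
```

>>> send_rows(offset=[[0.6,0,0],[1.2,0,0],[1.8,0,0],[2.4,0,0],[3,0,0]], roll=[0,0,0,0,0])

```text
clock: 18.37
position: [0.4925, -0.1683, 0.1152]
ee_rot: [0.767, 0.641, -0.001, 0.0]
ft_force: [-4.1, -6.0, 2.2]
grip_width: 0.004
```

>>> send_rows(offset=[[0.6,0,0],[1.2,0,0],[1.8,0,0],[2.4,0,0],[3,0,0]], roll=[0,0,0,0,0])

```text
clock: 18.78
position: [0.4929, -0.1659, 0.1152]
ee_rot: [0.767, 0.641, -0.001, 0.0]
ft_force: [-4.2, -8.3, 0.4]
grip_width: 0.003
```

>>> send_rows(offset=[[0.3,0,0],[0.6,0,0],[0.8,0,0],[0.8,0,0],[0.8,0,0]], roll=[0,0,0,0,0])

```text
clock: 19.2
position: [0.493, -0.1654, 0.1152]
ee_rot: [0.767, 0.641, -0.002, 0.001]
ft_force: [-4.7, -8.9, 1.0]
grip_width: -0.002
```

About 9.6 N at the pad against about 6.4 N of sliding friction puts roughly 3 N on the piston, which is snug. I'll back off straight, lift, and check.

>>> send_rows(offset=[[-1,0,0],[-4,0,0],[-10,0,0],[-20,0,0],[-30,0,0]], roll=[0,0,0,0,0])

```text
clock: 19.62
position: [0.4888, -0.193, 0.1154]
ee_rot: [0.766, 0.642, 0.0, 0.0]
ft_force: [0.2, 0.1, 0.1]
grip_width: 0.001
```

>>> send_rows(offset=[[-20,0,-5],[-40,0,-35],[-50,0,-70],[-50,0,-105],[-50,0,-120]], roll=[0,0,0,0,0])

```text
clock: 20.03
position: [0.4809, -0.2438, 0.2399]
ee_rot: [0.767, 0.641, 0.001, 0.002]
ft_force: [0.2, -0.0, 1.1]
grip_width: 0.003
```

>>> send_rows(offset=[[0,0,0],[0,0,0],[0,0,0],[0,0,0],[0,0,0]], roll=[0,0,0,0,0])

```text
clock: 20.45
position: [0.4796, -0.2413, 0.2341]
ee_rot: [0.766, 0.642, -0.0, -0.001]
ft_force: [0.2, -1.0, 0.2]
grip_width: 0.005
```

```bash
python3 - <<'E'
from plan import *
from g import fr
o=monitor.get_obs(); print(o['position'].round(4),o['ft_force'].round(1))
c=np.array([.5220,-.0089]);yaw=np.radians(79.94)
n='scene';p,d=eyes.camera(n)
L=fr(c,yaw,cloud(n,d).reshape(-1,3))
def h(nm,x0,x1,z0,z1):
    q=L[(L[:,0]>x0)&(L[:,0]<x1)&(abs(L[:,1])<.03)&(L[:,2]>z0)&(L[:,2]<z1)]
    if len(q): print(nm,len(q),np.percentile(q,[3,50,97],0).round(4).tolist())
h('tube30',.022,.045,.12,.165);h('tube75',.07,.088,.12,.165);h('cap',.115,.145,.115,.165);h('pad',-.18,-.13,.1,.15)
t=eyes.camera('top')[0]
cv2.imwrite('pics/z5.png',np.clip(1.5*np.vstack([cv2.resize(p[170:270,170:330],(560,350),interpolation=2),cv2.resize(t[165:250,135:365],(560,207),interpolation=2)]),0,255).astype(np.uint8))
E
```

```text
[ 0.4796 -0.2413  0.2341] [ 0.2 -1.   0.2]
tube30 146 [[0.0228, -0.0164, 0.1214], [0.0332, -0.0107, 0.1399], [0.044, 0.0055, 0.1475]]
tube75 116 [[0.0709, -0.0157, 0.1215], [0.0788, -0.0114, 0.1391], [0.0874, 0.0049, 0.1471]]
cap 65 [[0.1153, -0.0087, 0.1269], [0.1246, -0.0042, 0.1345], [0.1357, 0.0042, 0.1413]]
pad 107 [[-0.1487, -0.0163, 0.1187], [-0.1414, -0.0073, 0.1358], [-0.1323, 0.0088, 0.1485]]
```

View pics/z5.png

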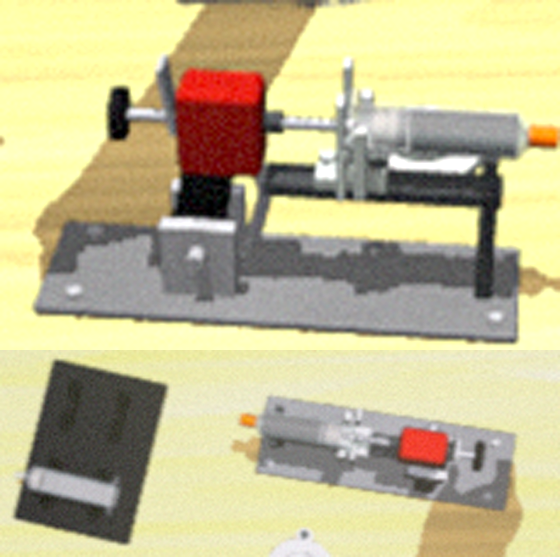

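```bash
python3 -c "
from workcell import manip; print(manip.hand_in())"
```

```text
the job is handed in; nothing more can be done
None
```

The full barrel is home in the gun and the plunger is pushed in snug on its piston. I handed the job in at about 20.5 s; no verdict is reported.

- **Loading:** I gripped the tube at the grip point and felt the yoke's back plate at about 4 N, where the cameras had put it. The pocket is about 7 mm ahead of nominal. I centred the flange and slid the barrel down until it seated with about 7 N.
- **Plunger:** I pushed the pad until its force rose from about 6.4 N of sliding friction to about 9.6 N. That is an estimated 3 N on the piston. I then backed off and lifted clear.
- **Last checks:**
  - The final pictures show the barrel still level in the yoke, with the tube top at the same height at both ends.
  - The pad moved about 51 mm, which puts the pusher about 23 mm ahead of the barrel's origin, inside the piston's range.
  - The spent barrel looks unmoved, and the arm is touching nothing.
- **Disagreements:**
  - Camera heights read 1 to 3 mm higher than the given sizes.
  - The pad push also carried about 4 N of sideways force.
  - I could not measure the force left on the piston after letting go; the 3 N is inferred from the push.

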